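# Take the bottle out of the vapour chamber through its port and shut the port

## Task

Reach down through the round port in the top of the clear-walled chamber, lift the brown bottle off the pedestal inside, and stand it upright on the black foam pad, keeping it roughly upright on the way and setting it down rather than dropping it. Once the bottle stands on the pad and is let go, swing the chamber's pivoted cover fully shut over the port. Leave the white jar and the squat pot where they are.

Things in the scene. Friction and masses are not known exactly. Their poses are not given: they have to be found in the camera images.
- chamber: Fixed box with clear walls and a metal top plate, 220 (x) x 190 (y) x 150 mm high. Origin: centre of its underside (z = 0). A round port, 130 mm in diameter, pierces the centre of the 8 mm top plate; the gasket round it stands 3 mm higher. Under the port's centre is a round pedestal, 72 mm across, its flat top 60 mm above the bench. Turned a little.
- port (a point): Centre of the port, level with the upper face of the top plate (150 mm above the bench); axes as the chamber's.
- cover_pivot (a point): Upright axis of the cover's pivot, on the top plate 92 mm from the port's centre along the chamber's -x; axes as the chamber's.
- cover (a joint): Angle of the flat round cover (144 mm across, 5 mm thick, underside 155 mm above the bench) about its upright pivot. 0 = shut against a stop, centred over the port; it grows clockwise seen from above, from the chamber's +x towards its -y. Starts 1.8 to 2.15 rad open, clear of the port. Light friction (about 1.5 N at the knob); stays where it is left.
- cover_knob (a point): Middle of the upright black knob on the cover's centre, 92 mm from the pivot axis. The knob is 20 mm in diameter (26 mm at its foot, 24 mm at its head), stands 34 mm high on the cover, from 160 to 194 mm above the bench; this point is 177 mm above the bench.
- brown_bottle: Brown bottle with a black screw cap, 78 mm high, about 0.085 kg; body 38 mm in diameter up to 60 mm, then the cap, 24 mm in diameter. Origin at the centre of its underside, z up through the cap. It starts upright on the pedestal within 10 mm of its centre in x and in y, its top just below the top plate.
- pad: Loose flat black rectangular foam pad, firm as a board, about 0.1 kg, 85 (x) x 100 (y) x 23 mm high. Origin at the centre of its underside on the bench; the bottle is to stand on its flat top, 23 mm above the bench. It lies to the left of the chamber.
- white_jar: Bystander: round white jar with a screw cap, 42 mm in diameter, 64 mm high, standing on the bench between the robot and the work. Origin at the centre of its underside.
- squat_pot: Bystander: squat white pot with a broad screw cap, 48 mm in diameter, 52 mm high, standing on the bench between the robot and the work. Origin at the centre of its underside.
- magnifier_lamp: Bench lamp, an obstacle: its level arm runs 0.52 to 0.56 m above the bench from a post at the far left (about 0.89 m ahead, 0.46 m left) to a grey ring head (220 mm across, 0.30 to 0.54 m up, about 0.24 m ahead, 0.30 m left). The chamber and the pad are right of it; an arm that starts left of it must cross above it. Its pivot at the post is stiff. Origin means nothing useful.

How it is judged (in metres and radians):
On the way, in this order (a step that is already met when the one before it is completed fails the run):
1. the bottle has been lifted out through the port, its underside clear above the top plate (z of brown_bottle in the frame of port above 0.01 m), for 0.1 s.
2. the bottle stands upright on the pad and has been let go (x of brown_bottle in the frame of pad between -0.035 and 0.035 m and y of brown_bottle in the frame of pad between -0.042 and 0.042 m and z of brown_bottle in the frame of pad between 0.019 and 0.027 m and angle between brown_bottle's own z axis and vertical below 0.1 rad and contact force between the fingers and brown_bottle below 0.1 N), for 0.2 s.
3. the cover is swung shut over the port (value of joint cover below 0.08 rad), for 0.2 s.
At the end, for the whole second after the job is handed in: The brown bottle stands at rest on the pad's top, its centre within 35 mm (pad's x) and 42 mm (pad's y) of the pad's centre, upright within 0.1 rad, and the cover is shut over the port to within 0.08 rad (about 7 mm at the knob) (x of brown_bottle in the frame of pad between -0.035 and 0.035 m and y of brown_bottle in the frame of pad between -0.042 and 0.042 m and z of brown_bottle in the frame of pad between 0.019 and 0.027 m and angle between brown_bottle's own z axis and vertical below 0.1 rad and linear speed of brown_bottle below 0.02 m/s and value of joint cover below 0.08 rad); the robot touches nothing.
It fails at once if the bottle is dropped (moves faster than 0.7 m/s while the fingers do not hold it) (linear speed of brown_bottle above 0.7 m/s and contact force between the fingers and brown_bottle below 0.1 N).
It fails at once if the bottle is tipped more than 0.7 rad (angle between brown_bottle's own z axis and vertical above 0.7 rad).
It fails at once if the white jar is moved more than 25 mm (distance of white_jar from where it was at the start of the episode above 0.025 m).
It fails at once if the squat pot is moved more than 25 mm (distance of squat_pot from where it was at the start of the episode above 0.025 m).
It also fails if it takes over 72 s, if anything falls off the work surface, if the arm or the gripper's body presses on something with over 40 N, if the wrist force passes 120 N, or if a joint passes its speed limit or range.

## Robot

A 6-joint arm with a two-finger parallel gripper is mounted at the origin on the work surface; the furniture and walls round the work are solid. World frame = base frame: x ahead of the robot, y to its left, z up, the work surface at z = 0. Lengths are in mm, angles in rad, forces in N, time in s.
With the tool pointing down it reaches from about 400 to 925 mm from the base axis. Payload 12.5 kg.
Tool frame: the origin (TCP) lies midway between the tips of the shut fingers; the grasp point (between the pads) lies 19 mm behind it; z points along the fingers, y is the direction in which the jaws open and shut (so a half turn about z gives the same grasp; the last joint's range is limited). The gripper opens to 95 mm and grips with 3 to 60 N. Pads are 20 mm wide; open, the fingers measure 119 mm over their backs; the gripper's body (75 mm by 180 mm) begins 59 mm behind the grasp point.
Start: joints at [-1.263, 0.491, 1.559, -0, 1.092, -0.106], TCP at [251.332, -572.261, 179.661] pointing down, gripper open.
Joint ranges: [-3.1, 3.1], [-0.84, 2.19], [0.05, 2.79], [-1.13, 4.28], [0.06, 2.93], [-2.69, 2.69]. Speed limits (rad/s): [2.22, 2.22, 2.79, 3.14, 3.14, 3.14].

## Interface

Orientations are given as [roll, pitch, yaw] about the fixed x, y, z axes, in that order (R = Rz(yaw) Ry(pitch) Rx(roll)).
In Python, from cell import env, eyes, job_done, boxes_of, regions_of gives the robot as it stands.
- The arm moves only by the tool send_rows, never from a script. Its argument "plan" is text: rows parted by semicolons, each of 5 numbers parted by spaces: the shift along the tool's x, y, z in mm, then the turn about the tool's z in rad, then the finger opening in mm, from 0 to 95.1. In form: x y z roll gripper; .... A call has 1 to 8 rows; each row shifts and turns the pose as measured when the row begins, along the tool's axes as they then stand; what a row does not reach is not made up. A row lasts 1/10 s, in which the tool goes at most 50 mm and 8.59 degrees, less where a joint would pass 70% of its speed; a pose out of reach is approached as far as the arm can. A call with a gripper value outside its range is refused whole. The fingers move at their own pace and stop on an object; the grip force is fixed at half the most. Time passes only in rows, so rows that do not move let the fingers close. It gives the time, the measured TCP pose, the force and the opening at its end, in the units of the state.
- env.state(): the state, without advancing time (a new reading comes with each control period).
- eyes.read_camera(name): name is "scene" or "top" or "wrist"; returns a dict with "image" (480x640x3 uint8, red, green, blue), "vertical_fov" (degrees; the focal length in pixels is half the picture's height over the tangent of half this angle, whatever the lens; pixels are square), "cx", "cy" (the principal point, pixels), "extrinsics" (4x4, takes a point from camera to world coordinates). Camera axes: x right, y up, looking along -z (the intrinsics and any distortion apply to the point x, -y, -z); pixel columns grow to the right and rows downward; lengths in mm; the calibration is good to about 2 mm. A picture is of the moment at which its call begins. There is no depth.
- job_done(): hands the job in, once; it reports no verdict.
Trained networks look in a picture, given as the dict that the camera call returned (one of the last four; its "shot" number tells which), for a name from the list of things; names that differ only in an ending like _2 or _b are one class to them, and where a whole thing is asked for, a point or a joint stands for the part that bears it (a point fixed in the world has none). Each returns a list of dicts, best first, with "confidence" (0 to 1); they miss things now and then, are a little off and sometimes report something else, mostly with a low value. They report only what shows in the picture. A call takes as long as a camera call.
- boxes_of(target, picture): "bbox" ([left, top, width, height] in pixels, round what is visible of it).
- regions_of(target, picture): "pixels" (480x640 bool, what is visible of it) and "bbox" ([left, top, width, height] in pixels, round what is visible of it).
The state is a dict: "t": time; "joints": joint angles; "qvel": joint speeds; "tau": joint torques, N m; "eef_pos": TCP position; "tcp_rot": TCP orientation; "ft_force": force on the tool from outside, world axes, zero at the start; "moment": the same for the moment, N m; "opening": opening from 0.0 (shut) to 1.0 (fully open).
Only numpy, scipy, OpenCV 4.12 (cv2) and the standard library are available. Lean on these libraries where they do the work, as an engineer would, in place of code of your own. Each camera call takes 0.05 s, during which the arm holds its last target.

## Working session

There is one attempt and no reset: what is moved stays moved. The work goes in short steps, Python scripts to look and compute and a tool call to move; the robot and the scene stay as the last step left them, time stands still between calls to the robot, and variables do not carry over. Pictures are saved under pics/ and viewed, and the job is handed in when it is done.

Besides the shell and the picture viewer there is one more tool, called after ">>>" as name(argument=value, ...) on one line, values as JSON. send_rows: Moves the arm, as the interface text tells. Its arguments: {"type":"object","properties":{"plan":{"type":"string"}},"required":["plan"]}

```bash
mkdir -p pics; ls; cat > h.py <<'E'
from cell import env, eyes, job_done, boxes_of, regions_of
import numpy as np, cv2
def save(d,n): cv2.imwrite(f'pics/{n}.png', d['image'][:,:,::-1])
def K(d):
    f=240/np.tan(np.radians(d['vertical_fov'])/2); return f,d['cx'],d['cy']
def ray(d,u,v):
    f,cx,cy=K(d); E=np.array(d['extrinsics']); r=E[:3,:3]@np.array([(u-cx)/f,-(v-cy)/f,-1.]); return E[:3,3],r
def onz(d,u,v,z):
    o,r=ray(d,u,v); return o+r*(z-o[2])/r[2]
def proj(d,p):
    f,cx,cy=K(d); E=np.array(d['extrinsics']); q=E[:3,:3].T@(np.array(p)-E[:3,3]); return cx+f*q[0]/-q[2], cy-f*q[1]/-q[2]
E
python3 - <<'E'
from h import *
np.set_printoptions(precision=3,suppress=True)
s=env.state();print(s)
for n in ['scene','top','wrist']:
    d=eyes.read_camera(n);save(d,n+'0');print(n,d['vertical_fov'],d['cx'],d['cy'],[k for k in d]);print(np.array(d['extrinsics']))
    for t in ['chamber','cover','cover_knob','brown_bottle','pad','white_jar','squat_pot','magnifier_lamp']:
        try: print(t,[(b['bbox'],round(b['confidence'],2)) for b in boxes_of(t,d)][:3])
        except Exception as e: print(t,e)
E
```

```text
pics
{'t': 0.0, 'joints': array([-1.263,  0.492,  1.559,  0.   ,  1.092, -0.106]), 'qvel': array([ 0.002,  0.002,  0.001,  0.   , -0.   ,  0.001]), 'tau': array([ -0.003, -61.265, -25.818,   0.069,   0.048,  -0.   ]), 'eef_pos': array([ 251.233, -571.965,  179.075]), 'tcp_rot': array([-3.14 , -0.   ,  0.414]), 'ft_force': array([-0.6  ,  0.548, -0.576]), 'moment': array([-0.001, -0.006,  0.001]), 'opening': 0.9983800332687076}
scene 43.80156979294775 326.79737108135754 241.25944629489658 ['image', 'vertical_fov', 'cx', 'cy', 'extrinsics', 'shot']
[[   0.995    0.086   -0.04   464.042]
 [  -0.094    0.849   -0.52  -532.86 ]
 [  -0.011    0.522    0.853 1011.533]
 [   0.       0.       0.       1.   ]]
chamber [([272.8, 217.4, 207.1, 136.0], 0.63)]
cover [([276.5, 259.8, 86.0, 93.0], 0.68)]
cover_knob [([276.9, 258.6, 86.0, 94.1], 0.93)]
brown_bottle [([383.6, 259.4, 23.1, 35.8], 0.87)]
pad [([366.4, 194.1, 46.8, 27.9], 0.59)]
white_jar [([253.4, 245.5, 21.7, 27.5], 0.56)]
squat_pot [([255.1, 298.9, 18.5, 29.4], 0.88)]
magnifier_lamp [([70.7, 0.3, 437.5, 94.4], 0.69), ([383.4, 256.7, 2
[... 384 characters left out ...]

cover_knob [([368.4, 214.6, 101.0, 99.0], 0.73)]
brown_bottle [([361.5, 167.8, 19.7, 30.4], 0.66)]
pad [([235.4, 146.6, 69.1, 66.7], 0.73)]
white_jar [([300.3, 305.9, 26.2, 27.5], 0.64)]
squat_pot [([360.9, 303.3, 28.1, 27.6], 0.78)]
magnifier_lamp [([0.4, 0.3, 96.9, 479.4], 0.69), ([312.7, 92.3, 157.6, 215.2], 0.21)]
wrist 67.29871423823568 322.54087335225785 240.50824733732657 ['image', 'vertical_fov', 'cx', 'cy', 'extrinsics', 'shot']
[[   0.402    0.88     0.251  322.848]
 [  -0.916    0.387    0.11  -542.137]
 [   0.      -0.275    0.962  385.077]
 [   0.       0.       0.       1.   ]]
chamber []
cover []
cover_knob []
brown_bottle []
pad []
white_jar []
squat_pot []
magnifier_lamp []
```

View pics/scene0.png

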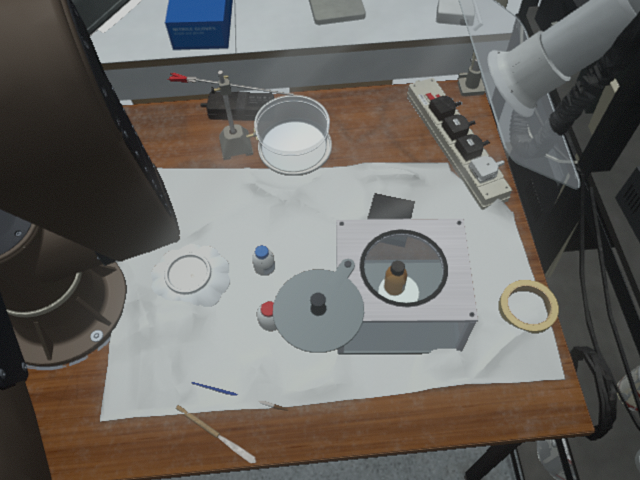

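View pics/top0.png

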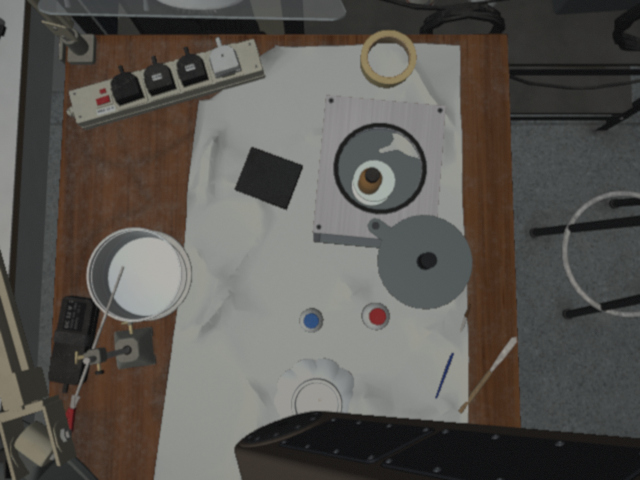

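The scene and top views show everything. In the top view the port ring is near (380,168), the knob near (427,261), the pad near (269,178), the bottle cap near (372,175), and the two bystanders near (312,320) and (375,317). I'll measure these next.

```bash
python3 - <<'E'
from h import *
np.set_printoptions(precision=1,suppress=True)
for n in ['top','scene']:
    d=eyes.read_camera(n)
    im=d['image']; g=cv2.cvtColor(im,cv2.COLOR_RGB2GRAY)
    # pad
    r=regions_of('pad',d)
    if r:
        m=r[0]['pixels'].astype(np.uint8); print(n,'pad',m.sum(),r[0]['confidence'])
        if n=='top':
            c=max(cv2.findContours(m,0,2)[0],key=cv2.contourArea)
            bx=cv2.boxPoints(cv2.minAreaRect(c)); P=np.array([onz(d,u,v,23)[:2] for u,v in bx]);print(P,P.mean(0))
            e=P-np.roll(P,1,0);print(np.hypot(*e.T),np.degrees(np.arctan2(e[:,1],e[:,0])))
    for t in ['brown_bottle','white_jar','squat_pot','cover','chamber']:
        r=regions_of(t,d)
        if not r: print(n,t,'none');continue
        m=r[0]['pixels']; v,u=np.nonzero(m); print(n,t,round(r[0]['confidence'],2),m.sum(),'cent',u.mean(),v.mean(),'bb',u.min(),u.max(),v.min(),v.max())
        z={'brown_bottle':100,'white_jar':40,'squat_pot':30,'cover':160,'chamber':150}[t]
        print('   xy',onz(d,u.mean(),v.mean(),z)[:2])
    # dark regions
    x0,y0,x1,y1=(320,85,490,320) if n=='top' else (260,200,490,370)
    cv2.imwrite(f'pics/z_{n}.png',cv2.resize(im[y0:y1,x0:x1,::-1],None,fx=(3.4 if n=='scene' else 2.5),fy=(3.4 if n=='scene' else 2.5),interpolation=cv2.INTER_CUBIC))
    dk=(g<60).astype(np.uint8)
    nn,l,st,ce=cv2.connectedComponentsWithStats(dk)
    for i in range(1,nn):
        a=st[i]
        if a[4]>60 and x0<ce[i][0]<x1 and y0-40<ce[i][1]<y1: print('dark',a,ce[i])
E
```

```text
top pad 2702 0.6
[[613.8 179.8]
 [697.3 148.4]
 [658.5  52.9]
 [575.7  84.9]] [636.3 116.5]
[102.2  89.2 103.1  88.7] [  68.2  -20.6 -112.1  158.9]
top brown_bottle 0.63 545 cent 369.6605504587156 180.7302752293578 bb 358 382 167 194
   xy [614.4 -57.3]
top white_jar 0.72 451 cent 311.1241685144124 320.5410199556541 bb 300 322 309 332
   xy [383.4  39. ]
top squat_pot 0.89 633 cent 375.28909952606637 315.7630331753555 bb 361 389 303 330
   xy [391.7 -71.9]
top cover 0.85 7448 cent 422.078007518797 260.4793233082707 bb 367 472 215 309
   xy [ 478.6 -130.2]
top chamber 0.71 22706 cent 390.69364925570335 197.00343521536158 bb 312 471 95 309
   xy [577.9 -85.1]
dark [   61     0   579   391 39916] [464.   91.9]
dark [ 334  124   92   90 1077] [378.4 169. ]
dark [365 168  16  15 185] [371.9 175.2]
dark [417 252  20  18 281] [426.4 260.5]
scene pad 977 0.66
scene brown_bottle 0.94 627 cent 394.969696969697 278.9728867623605 bb 384 406 261 295
   xy [615.8 -64.7]
scene white_jar 0.87 545 cent 263.0146788990826 260.6256880733945 bb 252 274 245 275
   xy [386.2  29.3]
scene squat_pot 0.8 459 cent 265.92374727668846 316.35729847494554 bb 256 275 301 331
   xy [386.1 -80.4]
scene cover 0.66 6336 cent 319.00694444444446 309.1530934343434 bb 273 363 259 353
   xy [ 479.6 -136.3]
scene chamber 0.92 22058 cent 383.4873515277904 291.62068183878864 bb 273 477 218 356
   xy [ 585.6 -111.2]
dark [361 230  86  76 575] [403.1 270.6]
dark [311 304  15  11 123] [318.2 309.1]
```

```bash
ls pics
```

```text
scene0.png
top0.png
wrist0.png
z_scene.png
z_top.png
```

View pics/z_top.png

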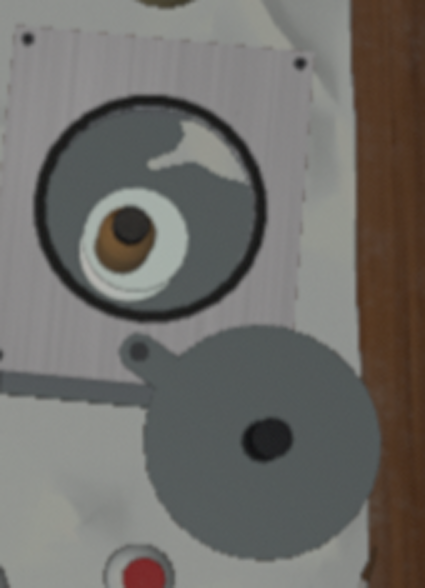

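View pics/z_scene.png

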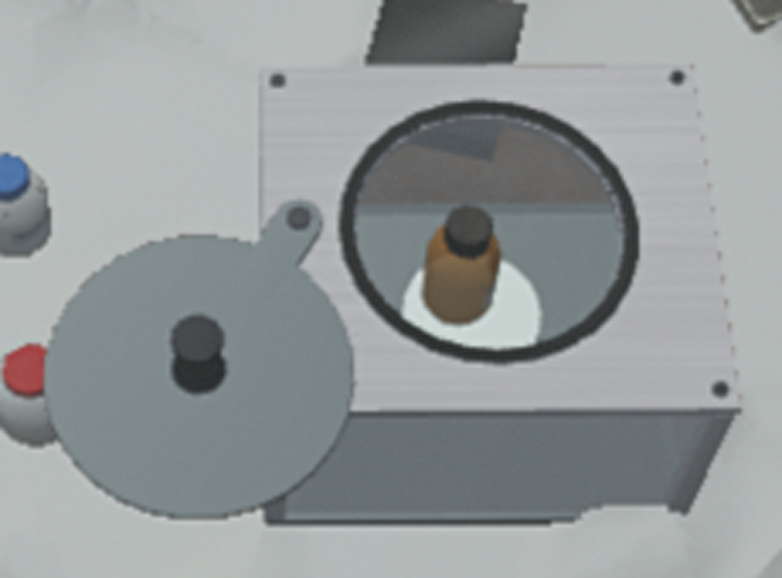

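```bash
python3 - <<'E'
from h import *
np.set_printoptions(precision=1,suppress=True)
D={}
for n,(cap,kn,piv) in {'top':((130,225),(271,437),(139,351)),'scene':((469,224),(197,330),(299,217))}.items():
    d=eyes.read_camera(n);D[n]=d
    s,x0,y0=(2.5,320,85) if n=='top' else (3.4,260,200)
    c=lambda p:((p[0]+.5)/s-.5+x0,(p[1]+.5)/s-.5+y0)
    g=cv2.cvtColor(d['image'],cv2.COLOR_RGB2GRAY)
    nn,l,st,ce=cv2.connectedComponentsWithStats((g<60).astype(np.uint8))
    X,Y=(334,124) if n=='top' else (361,230)
    i=[i for i in range(nn) if st[i][0]==X and st[i][1]==Y][0]
    cn=max(cv2.findContours((l==i).astype(np.uint8),0,1)[0],key=len)
    P=np.array([onz(d,u,v,153)[:2] for u,v in cn[:,0,:]])
    A=np.c_[2*P,np.ones(len(P))];q=np.linalg.lstsq(A,(P**2).sum(1),rcond=None)[0]
    print(n,'port',q[:2],'R',np.sqrt(q[2]+q[0]**2+q[1]**2))
    print(' cap138',onz(d,*c(cap),138),'knobtop',onz(d,*c(kn),194),'pivot',onz(d,*c(piv),162))
    cor=[(28,38),(300,63)] if n=='top' else [(278,80),(677,77),(720,388)]
    print(' screws',np.array([onz(d,*c(p),151)[:2] for p in cor]))
    if n=='top':
        for nm,z in (('white_jar',64),('squat_pot',52)):pass
        print(' jar',onz(d,312,321,64),'pot',onz(d,375.5,317,52))
E
```

```text
top port [623.7 -68. ] R 70.63340203095302
 cap138 [615.9 -57.1 138. ] knobtop [ 477.7 -132.7  194. ] pivot [532.3 -59.7 162. ]
 screws [[ 733.2    7.7]
 [ 716.9 -163.5]]
 jar [383.5  37.3  64. ] pot [390.3 -70.   52. ]
scene port [624.2 -70.4] R 69.82275665558257
 cap138 [617.7 -59.6 138. ] knobtop [ 478.7 -131.3  194. ] pivot [533.1 -60.6 162. ]
 screws [[ 532.3   25.6]
 [ 733.     6.9]
 [ 716.9 -163.8]]
```

>>> send_rows(plan="0 0 -40 0 56; 20 -12 -40 0 56; 39 -23 0 0 56; 39 -23 0 0 56; 39 -23 0 0 56; 39 -23 0 0 56; 39 -23 0 0 56; 39 -23 0 0 56")

```text
t: 2.95
eef_pos: [426.5, -328.9, 262.7]
tcp_rot: [3.141, -0.001, 0.405]
ft_force: [0.7, -0.6, -0.5]
opening: 0.585
```

>>> send_rows(plan="40 -25 0 0 56; 40 -25 0 0 56; 40 -25 0 0 56; 40 -25 0 0 56; 40 -25 0 0 56; 40 -24 0 0 56; 40 -24 0 0 56; 0 0 0 0 56")

```text
t: 3.75
eef_pos: [623.7, -42.9, 263.8]
tcp_rot: [3.139, -0.004, 0.409]
ft_force: [-0.2, -0.5, -0.1]
opening: 0.587
```

```bash
cat >> h.py <<'E'
def delta(tx,ty,tz):
    s=env.state();p=s['eef_pos'];y=s['tcp_rot'][2];c,si=np.cos(y),np.sin(y)
    dx,dy=tx-p[0],ty-p[1]
    print('at',p.round(1),s['tcp_rot'].round(3),'tool delta',np.round([dx*c+dy*si,dx*si-dy*c,p[2]-tz],1),'t',s['t'],s['ft_force'].round(1),s['opening'])
E
python3 - <<'E'
from h import *
delta(617,-58.5,88)
d=eyes.read_camera('wrist');save(d,'w1')
print([(b['bbox'],b['confidence']) for b in boxes_of('brown_bottle',d)])
for p in [(617,-58.5,138),(617,-58.5,120),(624,-69,153)]: print(proj(d,p))
E
```

```text
at [623.7 -42.9 263.8] [ 3.139 -0.004  0.409] tool delta [-12.4  11.7 175.8] t 3.75 [-0.2 -0.5 -0.1] 0.5868975089712258
[([313.9, 206.3, 34.9, 46.0], 0.86), ([202.4, 70.9, 300.2, 331.9], 0.57)]
(np.float64(333.1917455265392), np.float64(236.30107256392432))
(np.float64(332.6325172482014), np.float64(231.62114817208118))
(np.float64(347.3614494545538), np.float64(238.1890964327704))
```

View pics/w1.png

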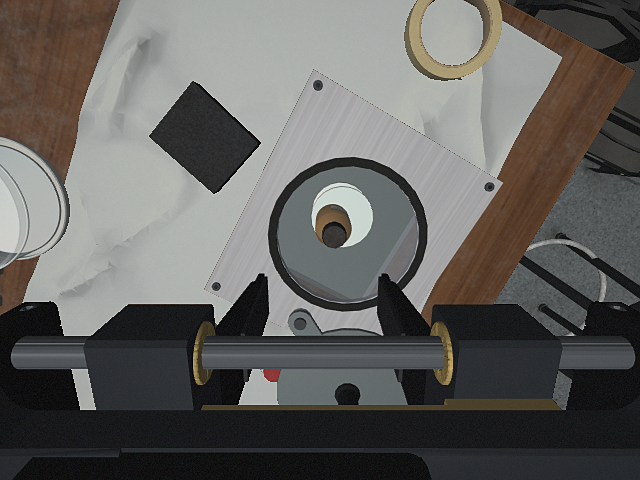

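The wrist view shows the cap at (334,235) and the port centred near (347,234). Both fall within a few pixels of my projections. I'll centre over the bottle, then descend.

>>> send_rows(plan="-12 12 0 0 56; 0 0 30 0 56; 0 0 30 0 56; 0 0 20 0 56; 0 0 0 0 56")

```text
t: 4.35
eef_pos: [611.5, -72.9, 183.8]
tcp_rot: [3.135, -0.004, 0.399]
ft_force: [0.2, -0.5, 0.0]
opening: 0.591
```

```bash
python3 - <<'E'
from h import *
delta(617,-58.5,88)
E
```

```text
at [611.5 -72.9 183.8] [ 3.135 -0.004  0.399] tool delta [ 10.7 -11.2  95.8] t 4.35 [ 0.2 -0.5  0. ] 0.5913750557141859
```

>>> send_rows(plan="5 -5 0 0 56")

```text
t: 4.45
eef_pos: [613.6, -68.6, 184.7]
tcp_rot: [3.135, -0.004, 0.397]
ft_force: [0.0, 0.1, 0.6]
opening: 0.587
```

>>> send_rows(plan="0 0 0 0 56")

```text
t: 4.55
eef_pos: [613.8, -69.1, 185.8]
tcp_rot: [3.134, -0.005, 0.396]
ft_force: [0.5, -0.6, 0.1]
opening: 0.59
```

>>> send_rows(plan="0 0 0 0 56; 0 0 0 0 56")

```text
t: 4.75
eef_pos: [614.4, -69.7, 188.0]
tcp_rot: [3.132, -0.008, 0.396]
ft_force: [0.6, -0.0, -0.1]
opening: 0.591
```

```bash
python3 - <<'E'
from h import *
delta(617,-58.5,88)
E
```

```text
at [614.4 -69.7 188. ] [ 3.132 -0.008  0.396] tool delta [  6.7  -9.3 100. ] t 4.75 [ 0.6 -0.  -0.1] 0.5910661148175438
```

>>> send_rows(plan="5 -7 0 0 56; 2 -2 0 0 56; 0 0 0 0 56")

```text
t: 5.05
eef_pos: [618.1, -57.5, 189.2]
tcp_rot: [3.131, -0.009, 0.396]
ft_force: [-0.4, 0.1, 0.2]
opening: 0.586
```

```bash
python3 - <<'E'
from h import *
delta(617,-58.5,88)
E
```

```text
at [618.1 -57.5 189.2] [ 3.131 -0.009  0.396] tool delta [ -1.4   0.5 101.2] t 5.05 [-0.4  0.1  0.2] 0.586329523401898
```

>>> send_rows(plan="-1 0 18 0 56; 0 0 18 0 56; 0 0 10 0 56")

```text
t: 5.35
eef_pos: [618.8, -57.4, 143.7]
tcp_rot: [3.129, -0.012, 0.398]
ft_force: [-0.2, 0.2, -0.4]
opening: 0.585
```

```bash
python3 - <<'E'
from h import *
delta(617,-58.5,88)
d=eyes.read_camera('wrist');save(d,'w2')
for p in [(617,-58.5,138),(624,-69,153)]: print(proj(d,p))
E
```

```text
at [618.8 -57.4 143.7] [ 3.129 -0.012  0.398] tool delta [-2.1  0.3 55.7] t 5.35 [-0.2  0.2 -0.4] 0.5853778160540982
(np.float64(321.00363220866865), np.float64(270.64067748035654))
(np.float64(342.49590263185354), np.float64(275.52895404916393))
```

View pics/w2.png

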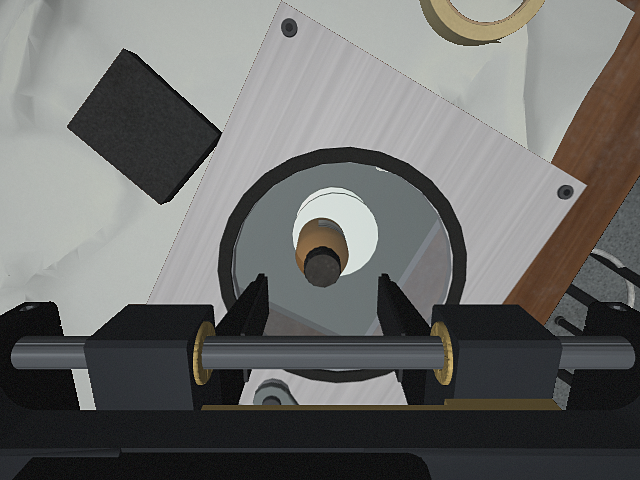

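The cap at (322,267) is centred between the fingertips at 266 and 379, and the fingers are inside the port ring. I'll go on down.

>>> send_rows(plan="-1 0 15 0 56; -1 0 15 0 56; -1 0 12 0 56")

```text
t: 5.7
eef_pos: [617.5, -58.7, 101.1]
tcp_rot: [3.128, -0.014, 0.398]
ft_force: [0.5, -0.1, -0.3]
opening: 0.589
```

```bash
python3 - <<'E'
from h import *
delta(617,-58.5,87)
E
```

```text
at [617.5 -58.7 101.1] [ 3.128 -0.014  0.398] tool delta [-0.4 -0.4 14.1] t 5.7 [ 0.5 -0.1 -0.3] 0.5886159194368429
```

>>> send_rows(plan="0 0 10 0 56; 0 0 3 0 56; 0 0 1 0 20; 0 0 1 0 20; 0 0 1 0 20; 0 0 1 0 20; 0 0 1 0 20")

```text
t: 6.4
eef_pos: [618.9, -58.6, 84.2]
tcp_rot: [3.128, -0.016, 0.398]
ft_force: [-2.9, 1.3, 6.5]
opening: 0.387
```

```bash
python3 - <<'E'
from h import *
delta(617,-58.5,87)
d=eyes.read_camera('wrist');save(d,'w3')
E
```

```text
at [618.9 -58.6  84.2] [ 3.128 -0.016  0.398] tool delta [-1.7 -0.9 -2.8] t 6.4 [-2.9  1.3  6.5] 0.38685733668562805
```

View pics/w3.png

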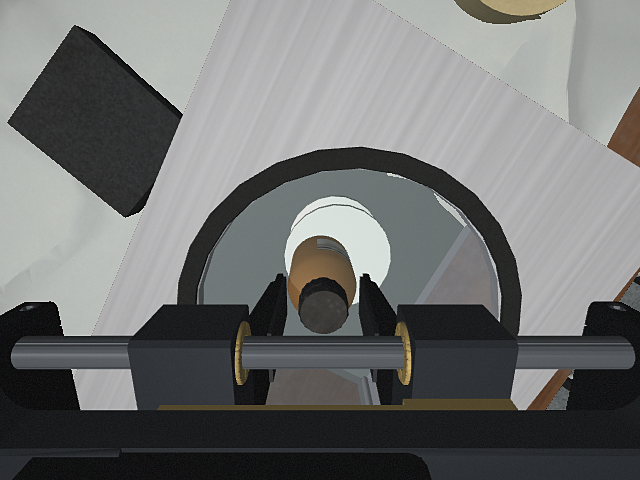

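The opening is 37 mm on the 38 mm body, so the bottle is gripped. Lifting straight up.

>>> send_rows(plan="0 0 -8 0 20; 0 0 -12 0 20; 0 0 -18 0 20; 0 0 -18 0 20; 0 0 -18 0 20")

```text
t: 6.95
eef_pos: [616.7, -58.0, 162.4]
tcp_rot: [3.128, -0.014, 0.398]
ft_force: [-0.3, 0.4, -1.0]
opening: 0.39
```

```bash
python3 - <<'E'
from h import *
delta(617,-58.5,220)
E
```

```text
at [616.7 -58.  162.4] [ 3.128 -0.014  0.398] tool delta [  0.1   0.5 -57.6] t 6.95 [-0.3  0.4 -1. ] 0.3902458750445617
```

>>> send_rows(plan="0 0 -18 0 20; 0 0 -18 0 20; 0 0 -18 0 20; 0 0 -12 0 20; 0 0 0 0 20; 0 0 0 0 20; 0 0 0 0 20")

```text
t: 7.65
eef_pos: [615.6, -57.7, 238.1]
tcp_rot: [3.124, -0.02, 0.398]
ft_force: [-0.1, 0.3, -0.7]
opening: 0.385
```

```bash
python3 - <<'E'
from h import *
delta(636,117,225)
d=eyes.read_camera('scene');save(d,'s2')
E
```

```text
at [615.6 -57.7 238.1] [ 3.124 -0.02   0.398] tool delta [  86.5 -153.1   13.1] t 7.65 [-0.1  0.3 -0.7] 0.38472005798010606
```

View pics/s2.png

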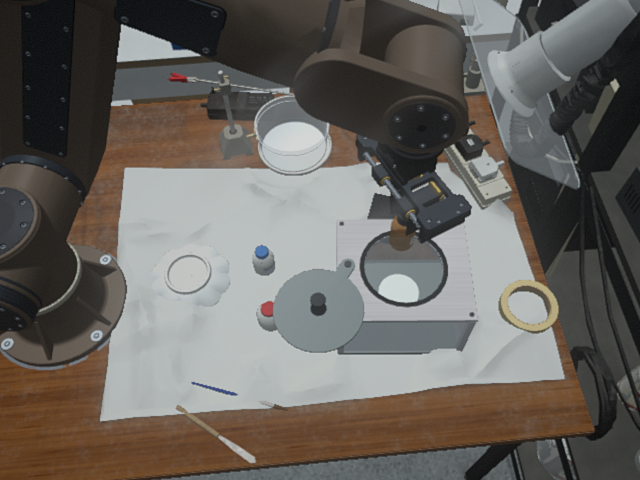

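The bottle is out and hangs upright over the port. Now I'll move over the pad, turning the jaws to lie along world x.

>>> send_rows(plan="11 -19 0 -0.145 20; 13.5 -17.5 0 -0.145 20; 16 -15.5 0 -0.145 20; 18 -13 0 -0.145 20; 19.5 -10 0 -0.145 20; 21 -7.5 0 -0.145 20; 22 -4 0 -0.145 20; 16 0 0 -0.1 20")

```text
t: 8.5
eef_pos: [632.5, 115.1, 228.9]
tcp_rot: [3.129, 0.008, 1.548]
ft_force: [0.5, -0.3, -0.2]
opening: 0.394
```

>>> send_rows(plan="0 0 0 0 20")

```text
t: 8.6
eef_pos: [632.2, 116.7, 227.9]
tcp_rot: [3.13, 0.008, 1.552]
ft_force: [1.1, 0.1, -0.7]
opening: 0.388
```

```bash
python3 - <<'E'
from h import *
delta(636,117,49)
for n in ['top','wrist']:
    d=eyes.read_camera(n);save(d,n+'3')
E
```

```text
at [632.2 116.7 227.9] [3.13  0.008 1.552] tool delta [  0.4   3.7 178.9] t 8.6 [ 1.1  0.1 -0.7] 0.3882515234020768
```

View pics/wrist3.png

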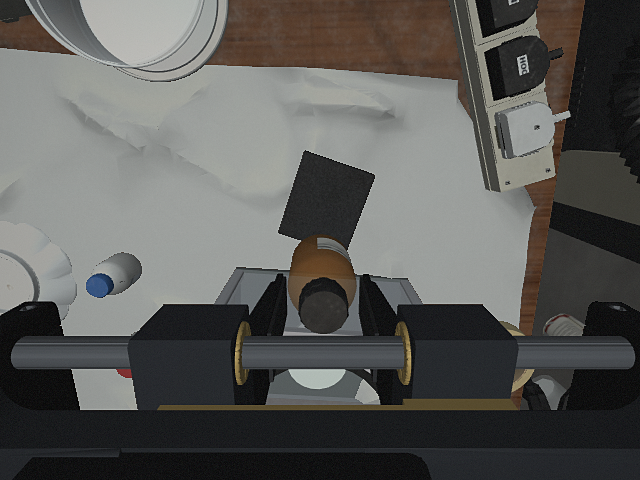

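View pics/top3.png

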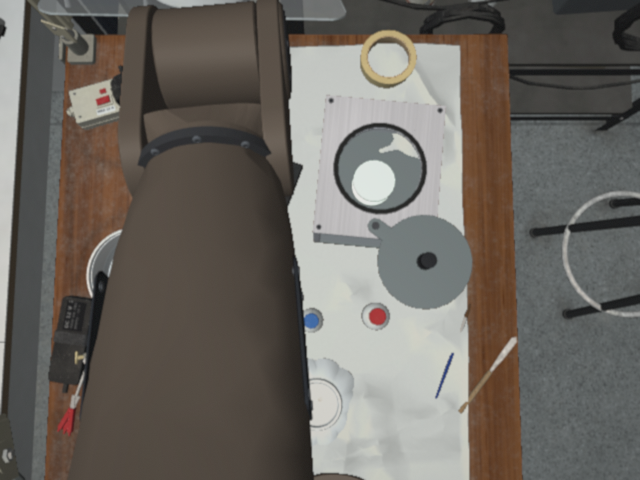

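The wrist view shows the pad beyond the bottle, with corners near (304,151), (375,175), (347,250) and (279,232). I'll check its position with this view.

```bash
python3 - <<'E'
from h import *
d=eyes.read_camera('wrist')
P=np.array([onz(d,*p,23)[:2] for p in [(304,151),(375,175),(347,250),(279,232)]]);print(P.round(1),P.mean(0))
print(proj(d,(636.3,116.5,23)))
E
```

```text
[[616.2 175.9]
 [695.1 147.7]
 [663.   59.8]
 [583.2  84.3]] [639.37116122 116.92343712]
(np.float64(323.511285204052), np.float64(203.71969905359072))
```

>>> send_rows(plan="0 2 25 0 20; 0 2 25 0 20; 0 0 25 0 20; 0 0 25 0 20; 0 0 20 0 20; 0 0 12 0 20")

```text
t: 9.35
eef_pos: [639.6, 107.0, 94.6]
tcp_rot: [3.124, 0.008, 1.526]
ft_force: [-0.6, 0.1, -0.7]
opening: 0.392
```

```bash
python3 - <<'E'
from h import *
delta(637,117,47.2)
E
```

```text
at [639.6 107.   94.6] [3.124 0.008 1.526] tool delta [ 9.9 -3.1 47.4] t 9.35 [-0.6  0.1 -0.7] 0.39170700190978125
```

>>> send_rows(plan="4 -1 10 0 20; 4 -1 10 0 20; 2 0 8 0 20; 0 0 0 0 20")

```text
t: 9.75
eef_pos: [638.6, 115.9, 64.3]
tcp_rot: [3.124, 0.008, 1.521]
ft_force: [-0.0, -0.6, -2.0]
opening: 0.39
```

```bash
python3 - <<'E'
from h import *
delta(637,117,47.2)
for n in ['wrist','scene']:
    d=eyes.read_camera(n);save(d,n+'4')
E
```

```text
at [638.6 115.9  64.3] [3.124 0.008 1.521] tool delta [ 1.  -1.7 17.1] t 9.75 [-0.  -0.6 -2. ] 0.3904276505280213
```

View pics/wrist4.png

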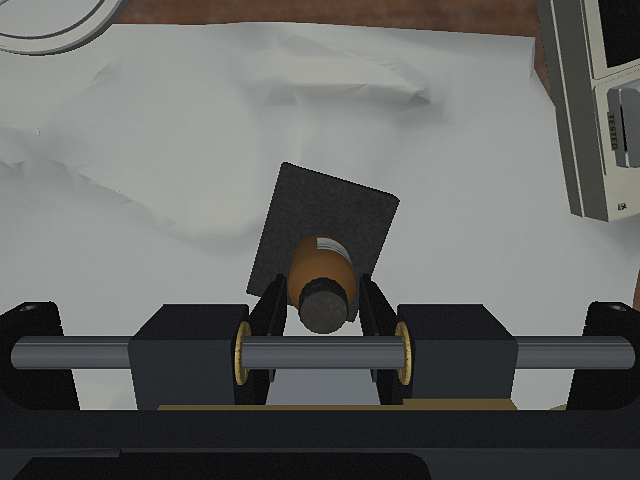

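View pics/scene4.png

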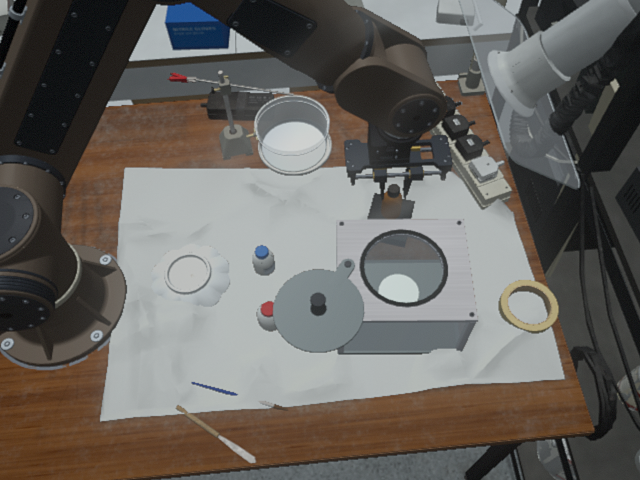

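The bottle hangs over the pad, about 17 mm up. I'll lower it gently until the force shows contact.

>>> send_rows(plan="0 -1 6 0 20; 0 0 4 0 20; 0 0 3 0 20")

```text
t: 10.15
eef_pos: [639.2, 115.9, 53.4]
tcp_rot: [3.12, 0.008, 1.521]
ft_force: [-0.1, -0.3, -1.8]
opening: 0.391
```

>>> send_rows(plan="0 0 1.5 0 20; 0 0 1 0 20")

```text
t: 10.35
eef_pos: [639.2, 115.9, 50.6]
tcp_rot: [3.12, 0.008, 1.522]
ft_force: [-0.2, -0.8, -0.5]
opening: 0.391
```

>>> send_rows(plan="0 0 1.5 0 20; 0 0 1.5 0 20")

```text
t: 10.55
eef_pos: [639.5, 115.8, 47.6]
tcp_rot: [3.119, 0.008, 1.522]
ft_force: [-2.6, -4.0, 13.3]
opening: 0.388
```

Contact at about 13 N. Releasing now.

>>> send_rows(plan="0 0 0 0 42; 0 0 0 0 50; 0 0 0 0 60; 0 0 0 0 60; 0 0 0 0 60")

```text
t: 11.05
eef_pos: [639.7, 115.8, 47.6]
tcp_rot: [3.119, 0.008, 1.521]
ft_force: [0.5, -0.1, 0.7]
opening: 0.625
```

```bash
python3 - <<'E'
from h import *
delta(637,117,47.2)
for n in ['wrist','scene']:
    d=eyes.read_camera(n);save(d,n+'5')
    if n=='wrist': print(proj(d,(637,117,101)))
E
```

```text
at [639.7 115.8  47.6] [3.119 0.008 1.521] tool delta [ 1.  -2.8  0.4] t 11.05 [ 0.5 -0.1  0.7] 0.6248414451160569
(np.float64(317.7228103789303), np.float64(307.81158201618564))
```

View pics/wrist5.png

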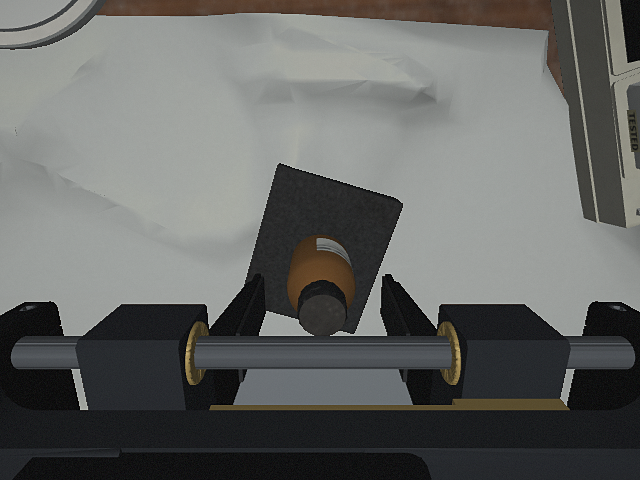

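The fingers are clear on both sides and the bottle stands on the pad. Going straight up.

>>> send_rows(plan="0 0 -8 0 64; 0 0 -15 0 64; 0 0 -20 0 64; 0 0 -25 0 64; 0 0 -30 0 64; 0 0 -30 0 64; 0 0 -30 0 64; 0 0 -10 0 64")

```text
t: 11.95
eef_pos: [635.1, 117.3, 228.4]
tcp_rot: [3.118, 0.008, 1.521]
ft_force: [-0.4, 0.3, -1.1]
opening: 0.674
```

```bash
python3 - <<'E'
from h import *
delta(478,-132,235)
print(env.state()['joints'])
for n in ['wrist','scene']:
    d=eyes.read_camera(n);save(d,n+'6')
d=eyes.read_camera('scene')
cv2.imwrite('pics/sz6.png',cv2.resize(d['image'][170:260,340:450,::-1],None,fx=5,fy=5))
E
```

```text
at [635.1 117.3 228.4] [3.118 0.008 1.521] tool delta [-256.7 -144.6   -6.6] t 11.95 [-0.4  0.3 -1.1] 0.6743547931823032
[ 0.08550223  0.47061649  1.45862464 -0.01147398  1.18969944  0.13894873]
```

View pics/sz6.png

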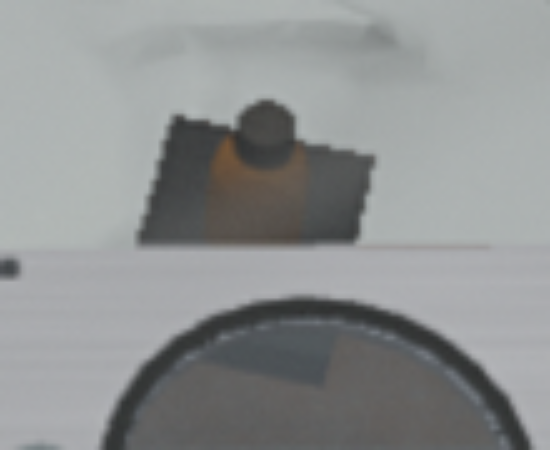

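The bottle stands upright on the pad. Next I'll go to the knob, aligning the jaws with the cover's tangent.

>>> send_rows(plan="-32 -18 -10 0.12 64; -34 -14.5 0 0.12 64; -35.5 -10 0 0.12 64; -36.5 -6 0 0.12 64; -37 -1.5 0 0.12 64; -37 2.5 0 0 64; -25 2 0 0 50; 0 0 0 0 50")

```text
t: 12.9
eef_pos: [487.6, -94.3, 219.6]
tcp_rot: [-3.141, 0.007, 0.898]
ft_force: [0.3, 0.1, -0.5]
opening: 0.558
```

```bash
python3 - <<'E'
from h import *
delta(478,-132,166)
d=eyes.read_camera('top');save(d,'t7')
d=eyes.read_camera('wrist');save(d,'w7');print(proj(d,(478,-132,194)))
print([(b['bbox'],b['confidence']) for b in boxes_of('cover_knob',d)])
E
```

```text
at [487.6 -94.3 219.6] [-3.141  0.007  0.898] tool delta [-35.5  16.   53.6] t 12.9 [ 0.3  0.1 -0.5] 0.5583189771527252
(np.float64(343.7352742364661), np.float64(305.25468448622394))
[([249.1, 154.2, 184.7, 180.8], 0.68)]
```

View pics/w7.png

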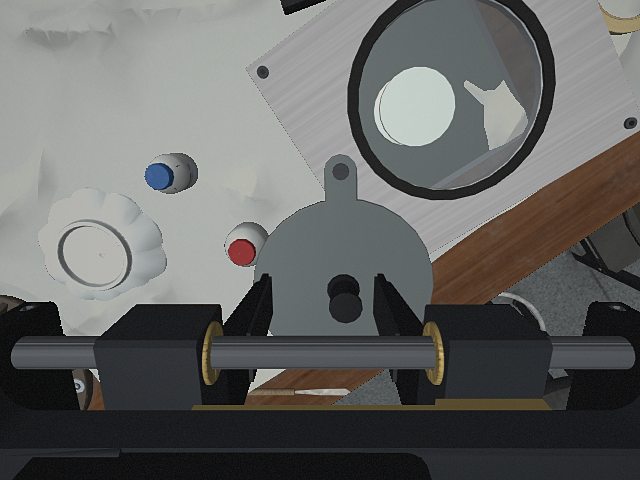

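The knob head is at (344,307), which matches my projection of (344,305). I'll align over it first.

>>> send_rows(plan="-20 8 -5 0 50; -12 5 -3 0 50; -2 1 0 0 50; 0 0 0 0 50")

```text
t: 13.45
eef_pos: [480.6, -125.8, 226.8]
tcp_rot: [-3.14, 0.006, 0.905]
ft_force: [0.6, 1.0, -0.5]
opening: 0.527
```

```bash
python3 - <<'E'
from h import *
delta(478,-132,168)
E
```

```text
at [ 480.6 -125.8  226.8] [-3.14   0.006  0.905] tool delta [-6.5  1.8 58.8] t 13.45 [ 0.6  1.  -0.5] 0.5271549625642993
```

>>> send_rows(plan="-4 1 0 0 50; -3 1 10 0 50; 0 0 15 0 50; 0 0 8 0 50; 0 0 0 0 50")

```text
t: 13.95
eef_pos: [477.6, -131.5, 190.7]
tcp_rot: [-3.139, 0.006, 0.907]
ft_force: [-0.2, 0.4, -0.3]
opening: 0.527
```

```bash
python3 - <<'E'
from h import *
delta(478,-132,168)
d=eyes.read_camera('wrist');save(d,'w8');print(proj(d,(478,-132,194)))
E
```

```text
at [ 477.6 -131.5  190.7] [-3.139  0.006  0.907] tool delta [-0.2  0.6 22.7] t 13.95 [-0.2  0.4 -0.3] 0.5271277243715052
(np.float64(321.69830467850073), np.float64(271.7524497616516))
```

View pics/w8.png

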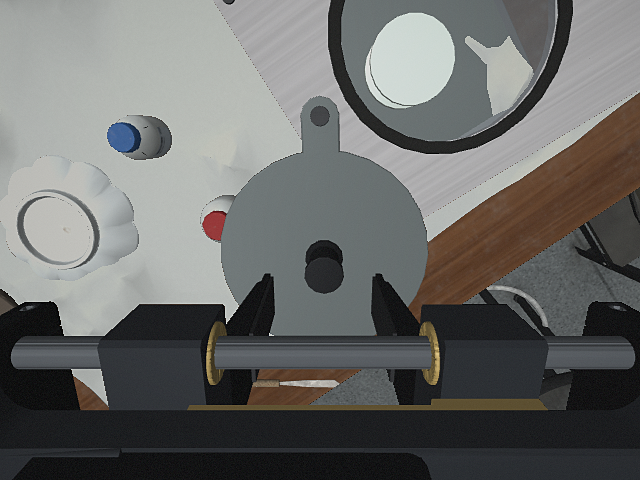

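The knob sits centred between the fingers, at (324,274) against a midpoint of 322. I'll lower and close to a loose cage around it.

>>> send_rows(plan="0 0 10 0 50; 0 0 8 0 42; 0 0 3 0 34; 0 0 0 0 34; 0 0 0 0 34")

```text
t: 14.5
eef_pos: [478.1, -131.7, 169.0]
tcp_rot: [-3.14, 0.006, 0.907]
ft_force: [0.2, 0.1, -0.3]
opening: 0.358
```

```bash
cat >> h.py <<'E'
def arc():
    s=env.state();p=s['eef_pos'];y=s['tcp_rot'][2]
    v=p[:2]-np.array([532.7,-60]);phi=np.arctan2(v[1],v[0]);
    print('r',np.hypot(*v).round(1),'joint(tool)',round(-0.096-phi,3),'z',p[2].round(1),'yawerr(roll needed)',round((y-(phi+3.142)+np.pi)%(2*np.pi)-np.pi,3),'tilt',s['tcp_rot'][:2].round(3),'F',s['ft_force'].round(1),'op',round(s['opening']*95.1,1),'t',s['t'])
E
python3 -c "
from h import *
arc()"
```

```text
r 90.1 joint(tool) 2.126 z 169.0 yawerr(roll needed) -0.013 tilt [-3.14   0.006] F [ 0.2  0.1 -0.3] op 34.1 t 14.5
```

>>> send_rows(plan="0.3 5 0 -0.06 34; 0.6 8 0 -0.09 34; 0.6 9 0 -0.1 34; 0.6 9 0 -0.1 34; 0.6 9 0 -0.1 34")

```text
t: 15.0
eef_pos: [515.7, -148.2, 170.6]
tcp_rot: [-3.14, 0.005, 1.372]
ft_force: [-0.2, 0.7, -0.4]
opening: 0.358
```

```bash
python3 -c "
from h import *
arc()"
```

```text
r 89.8 joint(tool) 1.666 z 170.6 yawerr(roll needed) -0.008 tilt [-3.14   0.005] F [-0.2  0.7 -0.4] op 34.1 t 15.0
```

Tracking well. I'll continue along the arc.

>>> send_rows(plan="0.3 9 0 -0.1 34; 0.5 9 0.5 -0.1 34; 0.5 9 0 -0.1 34; 0.5 9 0.5 -0.1 34; 0.5 9 0 -0.1 34")

```text
t: 15.5
eef_pos: [562.7, -146.3, 170.9]
tcp_rot: [-3.14, 0.005, 1.892]
ft_force: [0.2, -0.1, -0.2]
opening: 0.355
```

```bash
python3 -c "
from h import *
arc()
d=eyes.read_camera('top');save(d,'t9')"
```

```text
r 91.3 joint(tool) 1.141 z 170.9 yawerr(roll needed) -0.013 tilt [-3.14   0.005] F [ 0.2 -0.1 -0.2] op 33.8 t 15.5
```

View pics/t9.png

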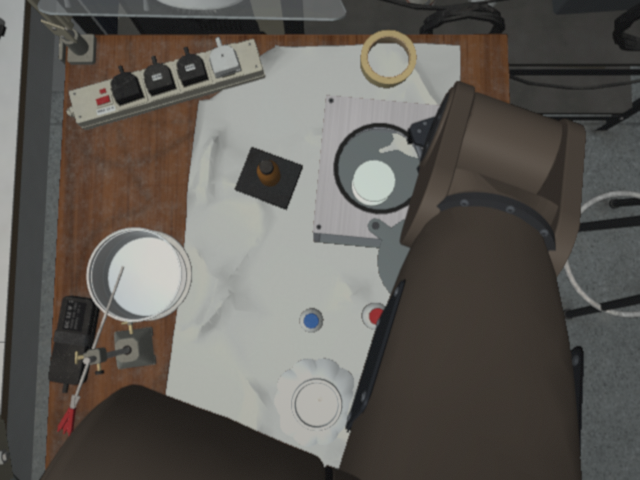

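The cover is following, and the bottle stands centred on the pad at (267,170).

>>> send_rows(plan="0.5 9 0 -0.1 34; 0.5 9 0.5 -0.1 34; 0.5 9 0 -0.1 34; 0.5 9 0.5 -0.1 34; 0.5 9 0 -0.1 34")

```text
t: 16.05
eef_pos: [601.5, -121.4, 170.9]
tcp_rot: [-3.138, 0.006, 2.406]
ft_force: [0.7, -0.3, -0.2]
opening: 0.36
```

```bash
python3 -c "
from h import *
arc()"
```

```text
r 92.3 joint(tool) 0.633 z 170.9 yawerr(roll needed) -0.008 tilt [-3.138  0.006] F [ 0.7 -0.3 -0.2] op 34.2 t 16.05
```

>>> send_rows(plan="0.5 9 0 -0.1 34; 0.5 9 0 -0.1 34; 0.5 9 0 -0.1 34; 0.5 8 0 -0.09 34; 0.3 5 0 -0.06 34")

```text
t: 16.55
eef_pos: [621.1, -85.5, 171.6]
tcp_rot: [-3.136, 0.005, 2.865]
ft_force: [-0.1, -0.2, 0.1]
opening: 0.359
```

```bash
python3 -c "
from h import *
arc()"
```

```text
r 92.0 joint(tool) 0.185 z 171.6 yawerr(roll needed) 0.003 tilt [-3.136  0.005] F [-0.1 -0.2  0.1] op 34.1 t 16.55
```

>>> send_rows(plan="0.3 7 0 -0.08 34; 0.3 6 0 -0.07 34; 0 3 0 -0.03 34; 0 2 0 0 34")

```text
t: 16.95
eef_pos: [623.9, -66.9, 172.2]
tcp_rot: [-3.135, 0.004, 3.046]
ft_force: [-0.9, 0.0, -0.4]
opening: 0.357
```

```bash
python3 -c "
from h import *
arc()"
```

```text
r 91.5 joint(tool) -0.02 z 172.2 yawerr(roll needed) -0.02 tilt [-3.135  0.004] F [-0.9  0.  -0.4] op 34.0 t 16.95
```

>>> send_rows(plan="0 2 0 0 34; 0 1.5 0 0 34")

```text
t: 17.15
eef_pos: [624.1, -63.5, 172.3]
tcp_rot: [-3.135, 0.005, 3.042]
ft_force: [0.3, -0.2, 0.8]
opening: 0.357
```

>>> send_rows(plan="0 1.5 0 0 34")

```text
t: 17.25
eef_pos: [624.2, -62.0, 172.3]
tcp_rot: [-3.135, 0.004, 3.041]
ft_force: [-0.6, -0.4, -0.1]
opening: 0.356
```

>>> send_rows(plan="0 1.5 0 0 34")

```text
t: 17.35
eef_pos: [624.4, -60.5, 172.4]
tcp_rot: [-3.135, 0.005, 3.04]
ft_force: [0.8, -0.1, -0.3]
opening: 0.357
```

```bash
python3 -c "
from h import *
arc()
d=eyes.read_camera('wrist');save(d,'w10');print(proj(d,(624,-69,194)),proj(d,(624,-69,160)))"
```

```text
r 91.7 joint(tool) -0.09 z 172.4 yawerr(roll needed) -0.096 tilt [-3.135  0.005] F [ 0.8 -0.1 -0.3] op 34.0 t 17.35
(np.float64(308.59007395861676), np.float64(284.0633273309278)) (np.float64(310.9157271777775), np.float64(263.08928665881314))
```

View pics/w10.png

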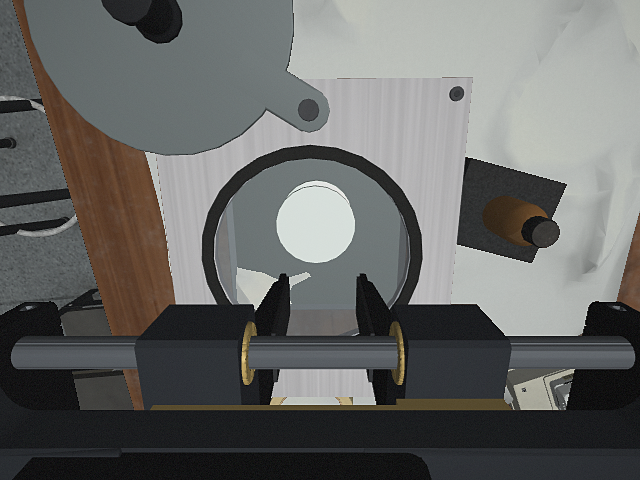

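The wrist view shows that the cover did not follow. The port is still open and the knob is far back near (140,10). I'll measure where it is now.

```bash
python3 -c "
from h import *
d=eyes.read_camera('wrist')
print('foot',onz(d,162,24,162),'pivot',onz(d,309,109,162),'top',onz(d,128,4,194))
for n in ['top','scene']:
    d=eyes.read_camera(n);save(d,n+'11')
"
```

```text
foot [ 481.62352791 -132.53207114  162.        ] pivot [531.81184569 -59.58497105 162.        ] top [ 482.02698746 -133.93412418  194.        ]
```

View pics/scene11.png

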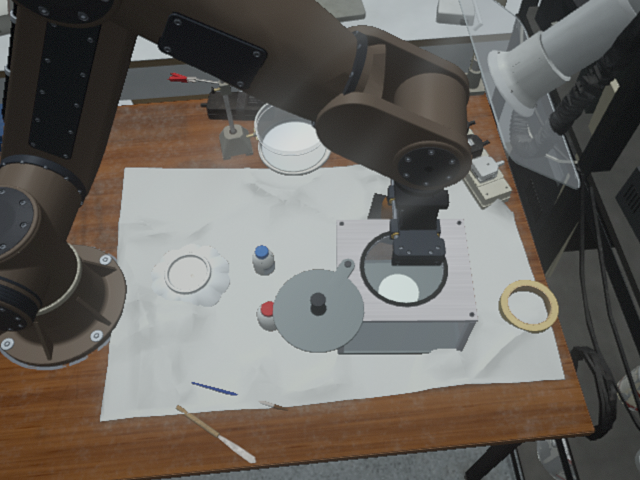

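```bash
python3 -c "
from h import *
d=eyes.read_camera('wrist');s=env.state();p=s['eef_pos'];y=s['tcp_rot'][2]
t=np.array([np.sin(y),-np.cos(y),0]);x=np.array([np.cos(y),np.sin(y),0])
for dz in (0,19,40):
  for dx in (-10,0,10):
    print(dz,dx,[np.round(proj(d,p+np.array([0,0,dz])+dx*x+sg*17*t),1) for sg in (-1,1)])
print(np.array(d['extrinsics']).round(3),p)
d=eyes.read_camera('scene');print(proj(d,p),proj(d,p+[0,0,78]))
cv2.imwrite('pics/sz12.png',cv2.resize(d['image'][170:320,350:480,::-1],None,fx=5,fy=4))
cv2.imwrite('pics/wz12.png',cv2.resize(eyes.read_camera('wrist')['image'][240:440,180:460,::-1],None,fx=2.8,fy=2.8))
"
```

```text
0 -10 [array([296.4, 284.4]), array([351.7, 284.6])]
0 0 [array([296. , 269.1]), array([352.1, 269.3])]
0 10 [array([295.7, 253.5]), array([352.5, 253.6])]
19 -10 [array([293.8, 297.8]), array([354.1, 297.9])]
19 0 [array([293.4, 281.3]), array([354.6, 281.4])]
19 10 [array([293. , 264.3]), array([355. , 264.5])]
40 -10 [array([290.3, 315.6]), array([357.4, 315.8])]
40 0 [array([289.9, 297.5]), array([357.9, 297.7])]
40 10 [array([289.3, 278.9]), array([358.5, 279.1])]
[[ 1.01000e-01 -9.56000e-01 -2.76000e-01  5.47210e+02]
 [ 9.95000e-01  9.50000e-02  3.40000e-02 -5.23220e+01]
 [-7.00000e-03 -2.79000e-01  9.60000e-01  3.77383e+02]
 [ 0.00000e+00  0.00000e+00  0.00000e+00  1.00000e+00]] [624.35560881 -60.57075486 172.3153635 ]
(np.float64(403.6570939203991), np.float64(255.3993765076402)) (np.float64(408.7411487816185), np.float64(229.5022432691465))
```

View pics/sz12.png

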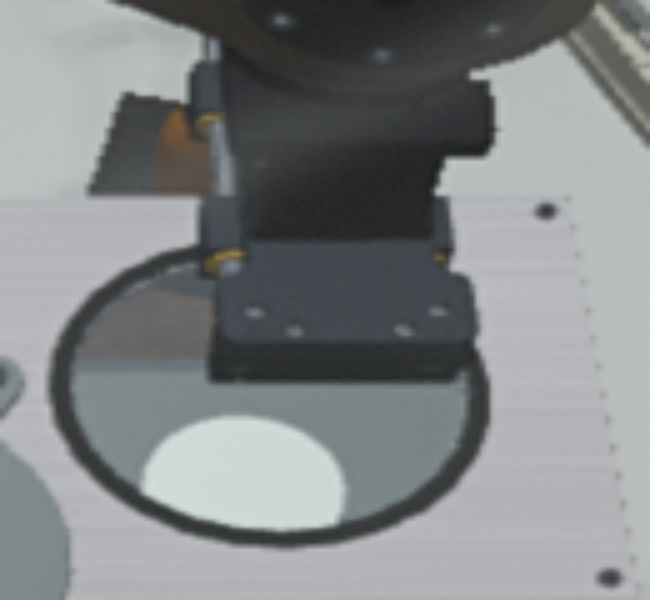

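View pics/wz12.png

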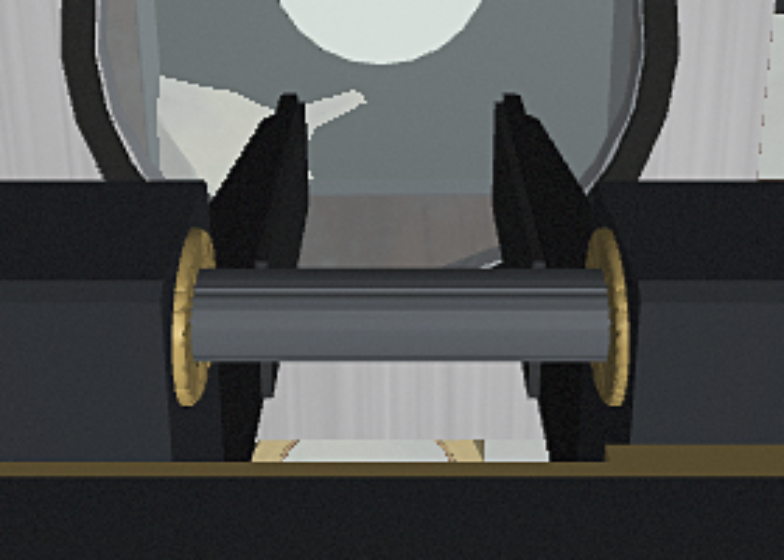

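```bash
python3 -c "
from h import *
d=eyes.read_camera('scene')
for dz in (60,78,100,120):
  print(dz,[np.round(proj(d,(624.4+a,-60.5-90,172.3+dz)),1) for a in (-37.5,37.5)])
s=env.state();print(s)
"
```

```text
60 [array([392.2, 290.2]), array([443.1, 285.6])]
78 [array([393.2, 284.5]), array([445.1, 279.9])]
100 [array([394.5, 277.3]), array([447.5, 272.5])]
120 [array([395.8, 270.4]), array([449.9, 265.6])]
{'t': 17.75, 'joints': array([-0.19902259,  0.49921162,  1.56514506, -0.00693581,  1.07208183,
       -1.66533396]), 'qvel': array([ 9.83671454e-04,  3.33417713e-04, -5.51056054e-05, -4.91743934e-04,
        1.14297751e-03, -8.33196362e-04]), 'tau': array([ 1.72130956e-02, -6.15267205e+01, -2.55714011e+01, -5.44691482e-02,
        6.38186233e-02,  1.61743839e-05]), 'eef_pos': array([624.37549955, -60.61166249, 172.35764448]), 'tcp_rot': array([-3.13502625,  0.00454446,  3.04042431]), 'ft_force': array([-0.26770994, -0.59760987, -1.27795403]), 'moment': array([ 0.09782138, -0.11167284,  0.04316628]), 'opening': 0.35613310525860814}
```

```bash
python3 -c "
import cv2
a=cv2.imread('pics/scene4.png');cv2.imwrite('pics/z4.png',cv2.resize(a[130:230,335:455],None,fx=6.5,fy=5.9,interpolation=cv2.INTER_CUBIC))
from h import *
d=eyes.read_camera('scene')
for z in (0,19,30,36,40,54): print(z,np.round(proj(d,(638.6,115.9,64.3+z)),1))
"
```

```text
0 [390.7 204.1]
19 [391.5 198.3]
30 [392. 195.]
36 [392.2 193.1]
40 [392.4 191.8]
54 [393.  187.3]
```

View pics/z4.png

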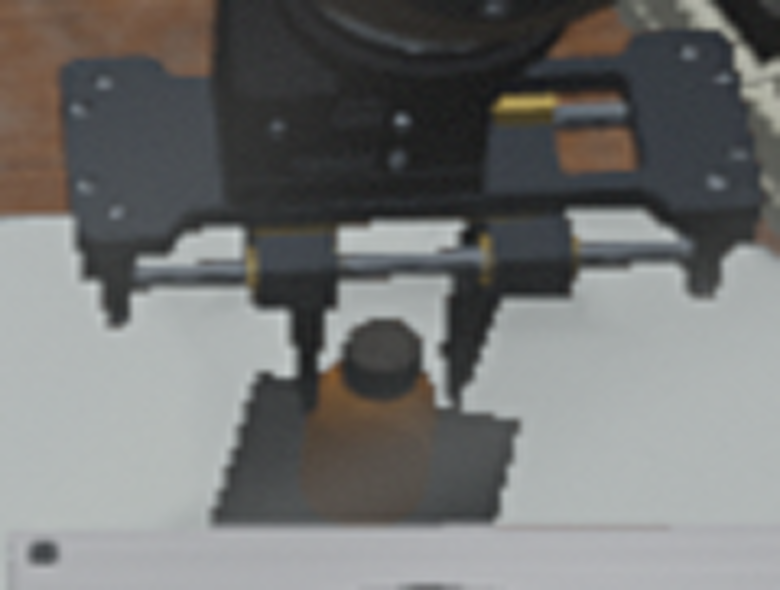

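The cage passed over the knob. The open fingertips look about 15–30 mm higher than the nominal TCP, so the fingers never reached it. I'll raise, turn back, return to the knob, and go lower this time, checking engagement by closing on it.

>>> send_rows(plan="0 0 -20 0.14 50; 0 0 -20 0.14 50; 0 0 -20 0.14 50; 0 0 0 0.14 50; 0 0 0 0.14 50; 0 0 0 0.14 50; 0 0 0 0.14 50; 0 0 0 0.14 50")

```text
t: 18.6
eef_pos: [623.9, -60.5, 234.9]
tcp_rot: [3.14, 0.008, 1.878]
ft_force: [1.2, -0.2, -0.7]
opening: 0.523
```

>>> send_rows(plan="0 0 0 0.14 50; 0 0 0 0.14 50; 0 0 0 0.14 50; 0 0 0 0.14 50; 0 0 0 0.14 50; 0 0 0 0.14 50; 0 0 0 0.12 50; 0 0 0 0 50")

```text
t: 19.4
eef_pos: [623.7, -60.7, 234.9]
tcp_rot: [3.134, 0.003, 0.873]
ft_force: [0.3, -0.4, 0.9]
opening: 0.526
```

```bash
python3 -c "
from h import *
delta(480,-132.5,230)"
```

```text
at [623.7 -60.7 234.9] [3.134e+00 3.000e-03 8.730e-01] tool delta [-147.3  -64.     4.9] t 19.4 [ 0.3 -0.4  0.9] 0.5258874351751174
```

>>> send_rows(plan="-30 -13 0 -0.02 50; -30 -13 0 -0.02 50; -30 -13 0 -0.02 50; -28 -12 0 -0.01 50; -15 -7 0 0 50; -4 -2 0 0 50; 0 0 0 0 50")

```text
t: 20.1
eef_pos: [488.4, -134.7, 234.4]
tcp_rot: [3.134, 0.004, 0.973]
ft_force: [0.3, -0.5, 0.7]
opening: 0.527
```

```bash
python3 -c "
from h import *
delta(480,-132.5,172)
d=eyes.read_camera('wrist');save(d,'w13');print(proj(d,(480,-132.5,194)))"
```

```text
at [ 488.4 -134.7  234.4] [3.134 0.004 0.973] tool delta [-2.9 -8.2 62.4] t 20.1 [ 0.3 -0.5  0.7] 0.5266739250535772
(np.float64(309.20935576051545), np.float64(253.21229919306185))
```

View pics/w13.png

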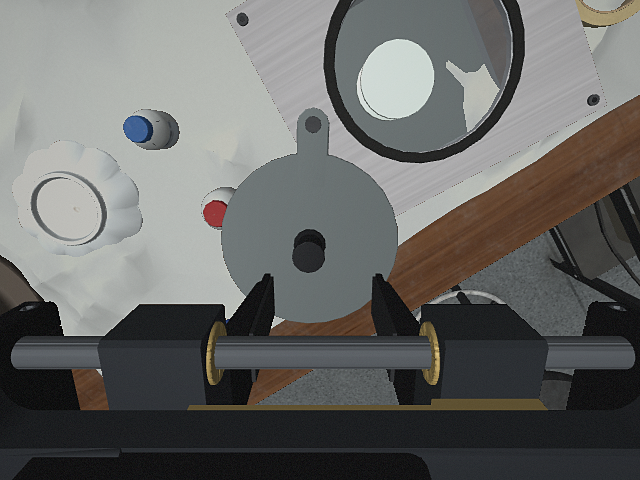

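The knob is at (309,251), agreeing with (480,-132.5). Moving onto it and down.

>>> send_rows(plan="-2 -5 10 0 50; -1 -3 15 0 50; 0 0 15 0 50; 0 0 10 0 50; 0 0 5 0 50; 0 0 2 0 50")

```text
t: 20.75
eef_pos: [482.1, -130.4, 172.3]
tcp_rot: [3.135, 0.004, 0.98]
ft_force: [-0.4, -0.6, 0.8]
opening: 0.526
```

```bash
python3 -c "
from h import *
delta(480,-132.5,160)
d=eyes.read_camera('wrist');save(d,'w14');print(proj(d,(480,-132.5,194)))
d=eyes.read_camera('scene')
cv2.imwrite('pics/sz14.png',cv2.resize(d['image'][220:360,250:400,::-1],None,fx=4.5,fy=4.2))
"
```

```text
at [ 482.1 -130.4  172.3] [3.135 0.004 0.98 ] tool delta [-2.9 -0.6 12.3] t 20.75 [-0.4 -0.6  0.8] 0.525691221347469
(np.float64(319.7320043383881), np.float64(288.43326031835556))
```

View pics/w14.png

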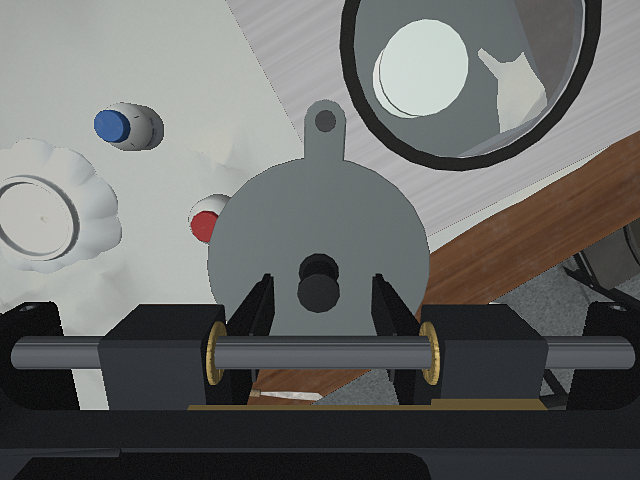

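View pics/sz14.png

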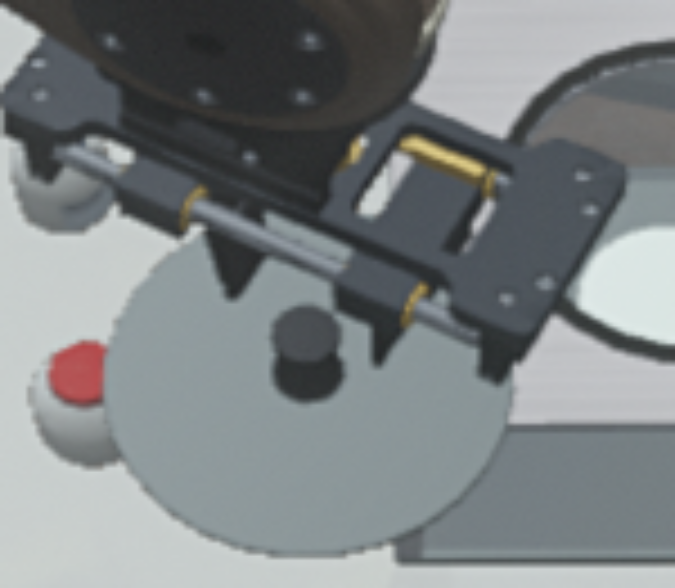

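In the scene view the fingertips project level with the knob's head, so the real tips are about 22 mm above the nominal TCP. I need to go another 22 mm or so down, stepping with force checks.

>>> send_rows(plan="-2 0 5 0 50; -1 0 5 0 50; 0 0 4 0 50; 0 0 2 0 50")

```text
t: 21.25
eef_pos: [481.2, -133.7, 156.9]
tcp_rot: [3.132, 0.003, 0.979]
ft_force: [0.6, 0.5, -0.4]
opening: 0.527
```

>>> send_rows(plan="0 0 3 0 50; 0 0 2 0 50")

```text
t: 21.45
eef_pos: [481.2, -133.9, 151.5]
tcp_rot: [3.132, 0.003, 0.979]
ft_force: [0.0, -0.9, -0.1]
opening: 0.527
```

```bash
python3 -c "
from h import *
delta(480,-132.5,147)
d=eyes.read_camera('wrist');save(d,'w15')
d=eyes.read_camera('scene')
cv2.imwrite('pics/sz15.png',cv2.resize(d['image'][220:360,250:400,::-1],None,fx=4.5,fy=4.2))
"
```

```text
at [ 481.2 -133.9  151.5] [3.132e+00 3.000e-03 9.790e-01] tool delta [ 0.5 -1.8  4.5] t 21.45 [ 0.  -0.9 -0.1] 0.5265213846555467
```

View pics/sz15.png

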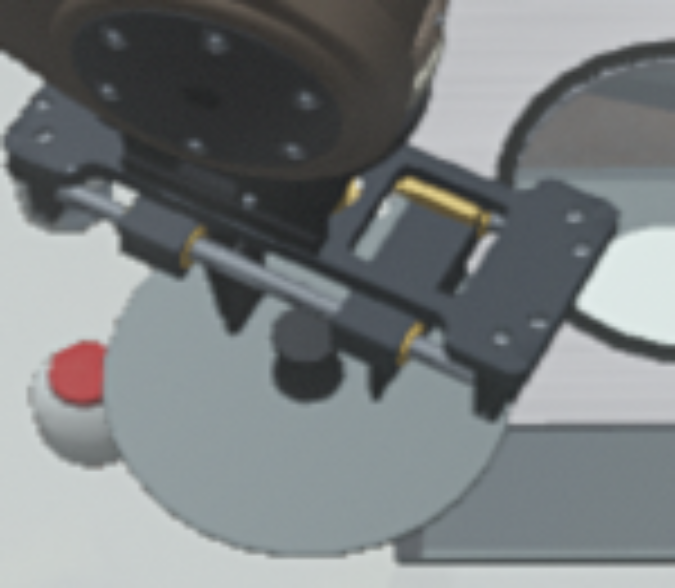

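The tips are now below the knob's head. I'll go down a little more, then close to test engagement.

>>> send_rows(plan="0 -1 2 0 42; 0 -1 2 0 34; 0 0 0 0 26; 0 0 0 0 18; 0 0 0 0 18; 0 0 0 0 18")

```text
t: 22.15
eef_pos: [479.3, -132.6, 147.3]
tcp_rot: [3.132, 0.003, 0.98]
ft_force: [-0.4, -0.2, -0.6]
opening: 0.231
```

The fingers stopped at about 22 mm, on the knob. I'll loosen slightly and swing, checking early.

>>> send_rows(plan="0 0 0 0 27; 0 0 0 0 27; 0.3 5 0 -0.05 27; 0.5 8 0 -0.08 27; 0.5 9 0 -0.1 27")

```text
t: 22.65
eef_pos: [497.9, -142.1, 147.5]
tcp_rot: [3.136, 0.006, 1.216]
ft_force: [-1.6, -0.8, -0.0]
opening: 0.285
```

```bash
python3 -c "
from h import *
arc()
d=eyes.read_camera('wrist');save(d,'w16')"
```

```text
r 89.1 joint(tool) 1.876 z 147.5 yawerr(roll needed) 0.045 tilt [3.136 0.006] F [-1.6 -0.8 -0. ] op 27.1 t 22.65
```

View pics/w16.png

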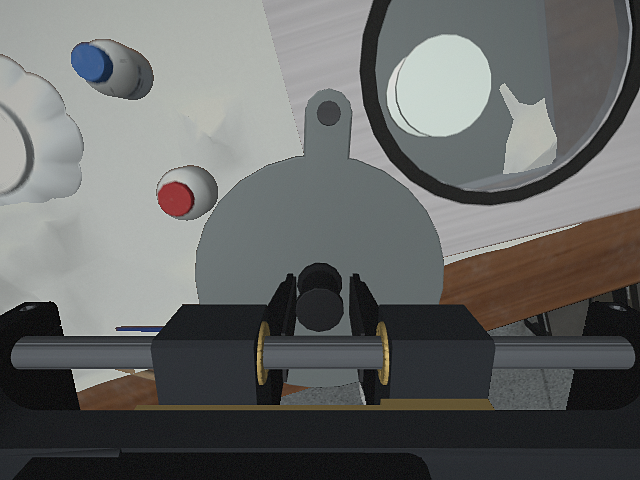

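Now the knob is between the fingers and the cover is turning with them. Continuing.

>>> send_rows(plan="-0.5 9 0 -0.06 27; 0 9 0 -0.1 27; 0.2 9 0 -0.1 27; 0.4 9 0 -0.1 27; 0.4 9 0 -0.1 27")

```text
t: 23.2
eef_pos: [542.1, -149.3, 147.3]
tcp_rot: [3.141, 0.006, 1.688]
ft_force: [-1.9, 1.5, 0.8]
opening: 0.287
```

```bash
python3 -c "
from h import *
arc()"
```

```text
r 89.8 joint(tool) 1.37 z 147.3 yawerr(roll needed) 0.012 tilt [3.141 0.006] F [-1.9  1.5  0.8] op 27.3 t 23.2
```

>>> send_rows(plan="0.2 9 0 -0.09 27; 0.3 9 0 -0.1 27; 0.3 9 0 -0.1 27; 0.3 9 0 -0.1 27; 0.3 9 0 -0.1 27")

```text
t: 23.7
eef_pos: [583.9, -133.5, 147.0]
tcp_rot: [-3.138, 0.003, 2.187]
ft_force: [-1.7, -0.1, 1.5]
opening: 0.284
```

```bash
python3 -c "
from h import *
arc()"
```

```text
r 89.6 joint(tool) 0.866 z 147.0 yawerr(roll needed) 0.007 tilt [-3.138e+00  3.000e-03] F [-1.7 -0.1  1.5] op 27.0 t 23.7
```

>>> send_rows(plan="0.2 9 0 -0.1 27; 0.3 9 0 -0.1 27; 0.3 9 0 -0.1 27; 0.3 9 0 -0.1 27; 0.3 9 0 -0.1 27")

```text
t: 24.2
eef_pos: [613.3, -99.2, 146.7]
tcp_rot: [-3.136, -0.001, 2.697]
ft_force: [-1.5, -0.8, 0.1]
opening: 0.288
```

```bash
python3 -c "
from h import *
arc()
d=eyes.read_camera('wrist');save(d,'w17')"
```

```text
r 89.6 joint(tool) 0.356 z 146.7 yawerr(roll needed) 0.007 tilt [-3.136e+00 -1.000e-03] F [-1.5 -0.8  0.1] op 27.4 t 24.2
```

View pics/w17.png

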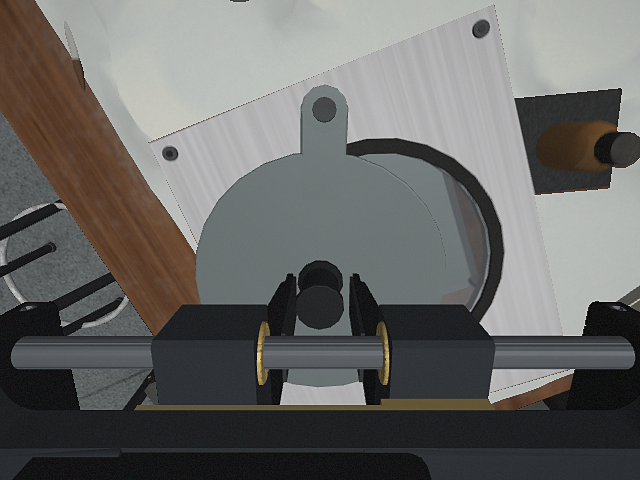

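The cover is most of the way over the port. I'll close the rest, slowing near the stop.

>>> send_rows(plan="0.2 9 0 -0.1 27; 0.2 8 0 -0.09 27; 0.2 6 0 -0.07 27; 0.2 4 0 -0.05 27; 0 2 0 -0.02 27")

```text
t: 24.75
eef_pos: [621.6, -70.6, 146.5]
tcp_rot: [-3.135, -0.002, 3.029]
ft_force: [-0.2, -1.7, -0.2]
opening: 0.284
```

```bash
python3 -c "
from h import *
arc()"
```

```text
r 89.6 joint(tool) 0.023 z 146.5 yawerr(roll needed) 0.006 tilt [-3.135e+00 -2.000e-03] F [-0.2 -1.7 -0.2] op 27.0 t 24.75
```

>>> send_rows(plan="0 1.5 0 0 27")

```text
t: 24.85
eef_pos: [621.9, -69.3, 146.6]
tcp_rot: [-3.135, -0.001, 3.026]
ft_force: [0.9, -1.5, -1.2]
opening: 0.286
```

>>> send_rows(plan="0 1.5 0 0 27")

```text
t: 24.95
eef_pos: [622.2, -68.0, 146.6]
tcp_rot: [-3.135, -0.001, 3.024]
ft_force: [1.4, -1.2, -0.1]
opening: 0.28
```

>>> send_rows(plan="0 1.2 0 0 27")

```text
t: 25.05
eef_pos: [622.3, -67.0, 146.6]
tcp_rot: [-3.135, -0.001, 3.022]
ft_force: [1.1, -1.5, 0.2]
opening: 0.282
```

>>> send_rows(plan="0 1.2 0 0 27")

```text
t: 25.15
eef_pos: [622.5, -66.2, 146.7]
tcp_rot: [-3.134, -0.0, 3.021]
ft_force: [0.4, -8.2, -1.2]
opening: 0.286
```

>>> send_rows(plan="0 1.2 0 0 27")

```text
t: 25.25
eef_pos: [622.6, -66.1, 146.6]
tcp_rot: [-3.132, -0.0, 3.02]
ft_force: [-0.4, -11.0, -0.7]
opening: 0.285
```

The force rose to 11 N at the stop, so the cover is shut. I'll ease off, open and rise.

>>> send_rows(plan="0 -1.5 0 0 34; 0 0 0 0 44; 0 0 0 0 50; 0 0 0 0 50; 0 0 -10 0 50; 0 0 -20 0 50; 0 0 -30 0 50; 0 0 -30 0 50")

```text
t: 26.05
eef_pos: [620.4, -65.5, 237.1]
tcp_rot: [-3.135, -0.009, 3.018]
ft_force: [0.7, 0.2, 0.1]
opening: 0.524
```

>>> send_rows(plan="0 0 -25 0 50; 0 0 0 0 50; 0 0 0 0 50")

```text
t: 26.35
eef_pos: [621.7, -65.1, 269.2]
tcp_rot: [-3.134, -0.002, 3.018]
ft_force: [0.2, 0.2, -0.2]
opening: 0.527
```

```bash
python3 -c "
from h import *
d=eyes.read_camera('wrist');save(d,'w18');print(env.state()['eef_pos'],env.state()['ft_force'],proj(d,(624,-69,194)))
d=eyes.read_camera('scene');save(d,'s18')"
```

```text
[621.79181065 -65.11678094 269.27624505] [-0.12905764  0.52428169 -0.4146006 ] (np.float64(319.94392355589434), np.float64(239.98995256075025))
```

View pics/w18.png

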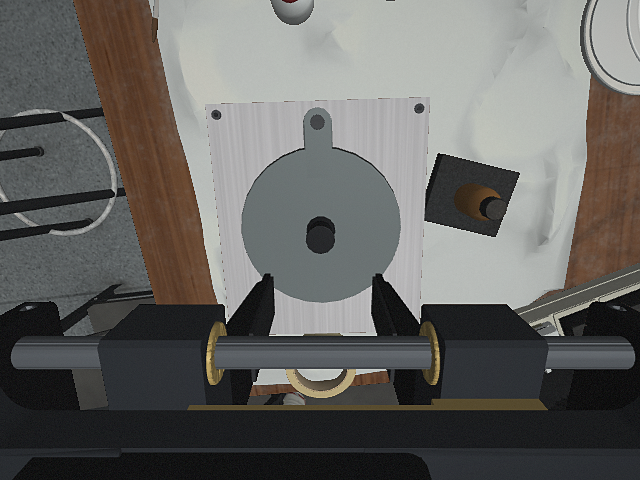

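View pics/s18.png

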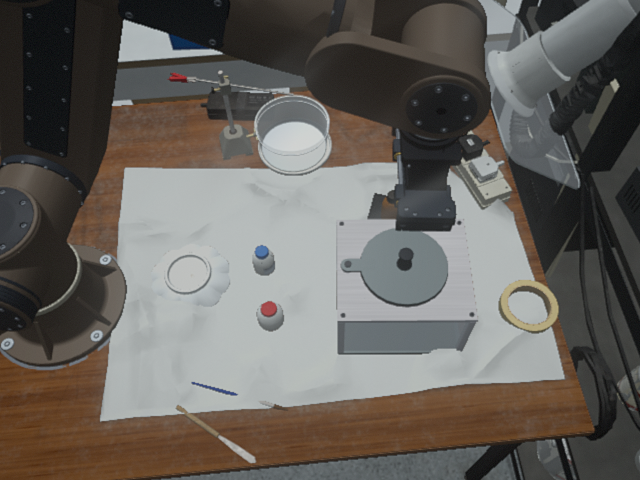

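The cover now lies centred over the port. The knob is at (320,236) in the wrist view against an expected (320,240), and in line with the pivot. The bottle stands on the pad, both bystanders are in place, and the robot is clear. I'll hand in the job.

```bash
python3 -c "
from h import *
d=eyes.read_camera('wrist')
k=onz(d,320,234,194);p=onz(d,317,122,162);print(k,p,'joint',-0.096-np.arctan2(k[1]-p[1],k[0]-p[0]))
print(env.state()['qvel'].round(3)); print(job_done())"
```

```text
[618.77651591 -68.32348147 194.        ] [532.18554811 -60.3965845  162.        ] joint -0.004710290330971312
[ 0.     0.009  0.005 -0.001  0.003 -0.001]
the job is handed in; nothing more can be done
None
```

The bottle is standing upright on the foam pad, let go, and the cover is shut over the port. I handed the job in at about 26.5 s of the 72 s allowed. `job_done` gives no verdict, so these results are from my own checks.

**Bottle:** I gripped it by the body, lifted it out through the port and lowered it onto the pad until contact at about 13 N, then released it. From the arm's pose at release, the bottle is within about 5 mm of the pad's centre. The last wrist picture shows it standing.

**Cover, failed first try:** The first swing missed the knob, because the open fingertips sit about 20 mm higher than the nominal TCP. The check picture showed the cover had stayed where it was. I went back, gripped lower, and closed on the knob to confirm I had it before swinging again.

**Cover, final state:** Force rose to 11 N against the stop. The last wrist picture puts the cover angle at about 0.00 rad, with one disagreement: the knob measured about 5 mm closer to the pivot than its known 92 mm, which does not change the angle.

**Everything else:** The white jar and the squat pot were where they started in the last scene picture. The arm was clear of everything, with no force on it.

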